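# Roll a canister onto the checkout scan window

### The job

The canister lying on the shop counter has to be scanned: with the fingertips on its top or upper half, roll it across the counter until it comes to rest lying centred along the glass slot of the checkout scanner (the long rectangular window, not the round tag pad on its other side). Only push it to roll: do not grip, lift, slide or stand it up, do not push it from low down, below its middle, and leave everything else on the counter where it is.

Things in the scene. Friction and masses are not known exactly. Their poses are not given: they have to be found in the camera images.
- canister_center (a point): Centre (36 mm up) of a metal cylinder lying on its side, 72 mm diameter, 120 mm long, about 0.35 kg, rubber ring at each end, paper tag on top at first. x: its long axis; y and z turn as it rolls. The window starts parallel to it, 85-120 mm off to one side. A tip pressed lightly on its top and drawn along rolls it half as far as the tip goes. Let go at rest it stays; at 0.1 m/s it coasts about 15 mm.
- window_center (a point): Centre of the scan window, flush with the counter (nothing to climb): a glass slot 140 mm long and 40 mm wide in a flat steel frame 170 x 70 mm. Origin on the counter surface, x along the slot, y across it, z up.
- tag_pad: Round tag pad, a dark disc 88 mm across, flush with the counter, on the other side of the canister from the scan window; not used. Origin at its centre.
- jar: Small closed jar standing, 48 mm diameter, 60 mm high; leave alone. Origin under its centre.
- small_carton: Small carton standing, 45 x 60 mm, 50 mm high; leave alone. Origin under its centre.
- tall_carton: Carton standing, 50 x 70 mm, 90 mm high; leave alone. Origin under its centre.
- pen_cup: Dark pen cup holding pens (170 mm to their tips), 80 mm diameter, 100 mm high; leave alone. Origin under its centre.
- water_bottle: White bottle standing, 60 mm diameter, 180 mm high; leave alone. Origin under its centre.
- card_terminal: Flat card terminal, 160 x 80 mm, 30 mm high; leave alone. Origin under its centre.
Things that resemble listed ones, but are neither listed nor needed, are in the scene too. Leave any green, orange or turquoise look-alike of the part that bears canister_center alone.

How it is judged:
By the outcome, as a careful person would: the job done as asked, in the order asked, and still so for the second after the job is handed in, with the robot touching nothing.
It also fails if it takes over 54 s, if anything falls off the work surface, if the arm or the gripper's body presses on something with over 40 N, if the wrist force passes 120 N, or if a joint passes its speed limit or range.

### The arm

A 6-joint arm with a two-finger parallel gripper is mounted at the origin on the work surface. World frame = base frame: x ahead of the robot, y to its left, z up, the work surface at z = 0. Lengths are in m, angles in rad, forces in N, time in s.
With the tool pointing down it reaches from about 0.275 to 0.75 m from the base axis. Payload 10.2 kg.
Tool frame: the origin (TCP) lies midway between the tips of the shut fingers; the grasp point (between the pads) lies 19 mm behind it (env.hold_point_z is the distance from the TCP to the grasp point, in m); x points along the fingers, z is the direction in which the jaws open and shut, and the axes are right-handed (so a half turn about x gives the same grasp; the last joint's range is limited). The gripper opens to 85 mm and grips with 20 to 120 N. Pads are 22 mm wide; open, the fingers measure 114 mm over their backs; the gripper's body (76 mm by 85 mm) begins 54 mm behind the grasp point. The pads swing forward as they close: fully open they stand 13 mm farther back than shut.
Start: joints at [-1.57, 0.313, 1.498, -0, 1.331, -0.223], TCP at [0.117, -0.512, 0.231] pointing down, gripper open.
Joint ranges: [-2.94, 2.94], [-0.97, 2.17], [0.19, 2.56], [-1.23, 4.37], [0.02, 3.11], [-2.88, 2.88]. Speed limits (rad/s): [2.39, 2.39, 3.01, 3.14, 3.14, 3.14].

### API

Orientations are given as a unit quaternion [x, y, z, w].
In Python, from bench import env, kinematics, monitor, eyes, job gives the robot as it stands. The module is installed in compiled form; this text tells all that it offers. Calls block until the motion is done:
- env.reach(position, orientation): joint-space move of the TCP to a pose.
- env.movel(position, velocity=0.15, frame=None, guard=None): straight line of the TCP; frame=None keeps the orientation; velocity is the mean speed in m/s. With guard (N) it stops when the force on the tool has changed by that much, and returns True; else False.
- env.set_joints(angles): joint-space move.
- env.release() and env.close_gripper(effort=None): open the fingers fully, or close them until they stop; effort is the grip in N (None keeps the last).
- env.hold(seconds).
- kinematics.ik(position, orientation): joint angles nearest the present ones, or None.
- monitor.sense(): the state.
- eyes.grab_frame(name): name is "scene" or "top" or "wrist"; returns a dict with "frame" (400x640x3 uint8, red, green, blue), "mtx" (3x3 intrinsics, pixels), "view" (4x4, takes a point from world to camera coordinates). Camera axes: x right, y down, z forward; pixel columns grow to the right and rows downward; lengths in m; the calibration is good to about 2 mm. A picture is of the moment at which its call begins. There is no depth.
A pose or a line that the arm cannot do raises env.MotionError and nothing moves.
- job.hand_in(): hands the job in, once; it reports no verdict.
The state is a dict: "clock": time; "joints": joint angles; "qvel": joint speeds; "joint_efforts": joint torques, N m; "position": TCP position; "ee_rot": TCP orientation; "contact_force": force on the tool from outside, world axes, zero at the start; "ft_torque": the same for the moment, N m; "finger_gap": opening from 0.0 (shut) to 1.0 (fully open).
Only numpy, scipy, OpenCV 4.12 (cv2) and the standard library are available. Lean on these libraries where they do the work, as an engineer would, in place of code of your own. Each camera call takes 0.05 s, during which the arm holds its last target. There are 200 camera calls.

## Working session

There is one attempt and no reset: what is moved stays moved. The work goes in short steps, each a Python script; the robot and the scene stay as the last script left them, time stands still between calls to the robot, and variables do not carry over. Pictures are saved under pics/ and viewed, about 8 in all and at most 12, crops included, and the job is handed in when it is done.

```bash
mkdir -p pics; cat > h.py <<'E'
import numpy as np, cv2
from bench import env, kinematics, monitor, eyes, job
def save(cam,fn,crop=None,scale=1):
    g=eyes.grab_frame(cam); im=g["frame"][:,:,::-1]
    np.savez("pics/"+fn+".npz",im=im,K=g["mtx"],V=g["view"])
    if crop: x0,y0,x1,y1=crop; im=im[y0:y1,x0:x1]
    cv2.imwrite("pics/"+fn+".png",cv2.resize(im,None,fx=scale,fy=scale,interpolation=cv2.INTER_CUBIC)); return g
def back(fn,uv,z):
    d=np.load("pics/"+fn+".npz");K,V=d["K"],d["V"];R,t=V[:3,:3],V[:3,3]
    c=-R.T@t; r=R.T@np.linalg.inv(K)@np.array([uv[0],uv[1],1.]); return c+r*(z-c[2])/r[2]
def proj(fn,p):
    d=np.load("pics/"+fn+".npz");q=d["K"]@(d["V"]@np.append(p,1))[:3]; return q[:2]/q[2]
E
python3 - <<'E'
from h import *
save("top","top0"); save("scene","scene0"); print(monitor.sense()["clock"])
E
```

```text
0.1
```

View pics/top0.png

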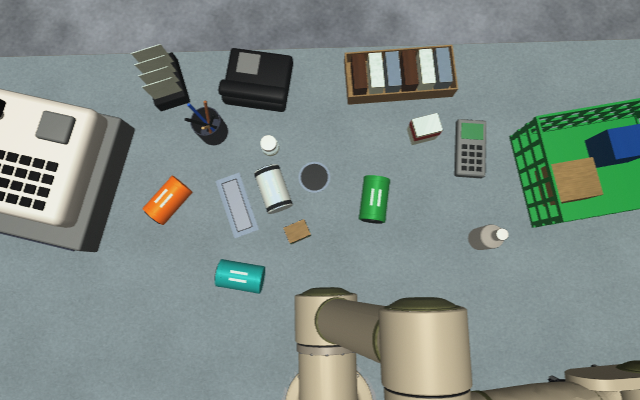

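View pics/scene0.png

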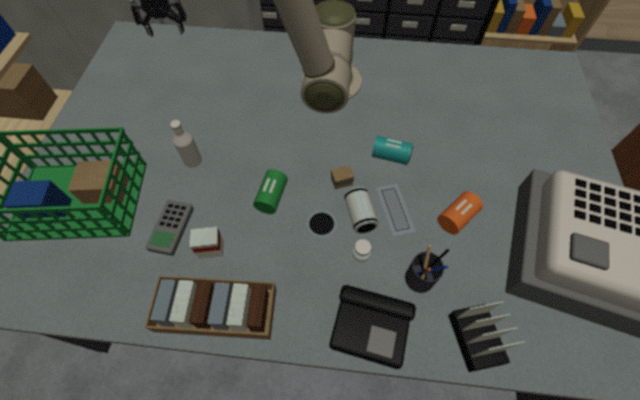

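The canister is the white/metal cylinder with dark end rings, at top (273,188). The green (374,198), orange (167,200) and turquoise (240,276) ones are look-alikes. The window is the long slot at (237,206) and the pad is the disc at (314,177). The jar (269,145) and small carton (297,231) sit close to the canister's ends. I'll enlarge to confirm.

```bash
python3 - <<'E'
from h import *
im=np.load("pics/top0.npz")["im"][125:250,195:340]
cv2.imwrite("pics/c0.png",cv2.resize(im,None,fx=5,fy=5,interpolation=cv2.INTER_CUBIC))
d=np.load("pics/top0.npz");print(d["K"],d["V"])
for n,uv,z in [("can",(273,188),.072),("win",(237,206),0),("jar",(269,143),.06)]: print(n,back("top0",uv,z))
E
```

```text
[[475.60175605   0.         319.919802  ]
 [  0.         475.60175605 186.50241804]
 [  0.           0.           1.        ]] [[-0.02145245 -0.99963022 -0.01670995  0.02212408]
 [-0.98494032  0.02399935 -0.17122088  0.56369663]
 [ 0.1715586   0.01278519 -0.98509095  1.22104788]
 [ 0.          0.          0.          1.        ]]
can [0.55902825 0.13206888 0.072     ]
win [0.52347623 0.24006187 0.        ]
jar [0.68436541 0.14366233 0.06      ]
```

View pics/c0.png

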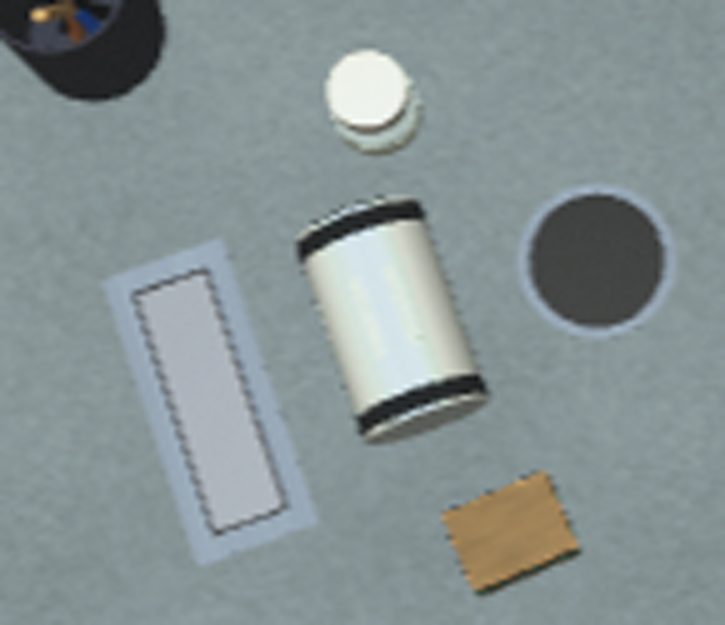

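```bash
cat >> h.py <<'E'
from scipy.optimize import least_squares
def fitcan(fn,pts,x0=(.55,.13,.25)):
    a=np.linspace(0,2*np.pi,90)
    def hull(p):
        ax=np.array([np.cos(p[2]),np.sin(p[2]),0]);s=np.array([-ax[1],ax[0],0]);c=np.array([p[0],p[1],.036])
        P=[proj(fn,c+e*.06*ax+.036*(np.cos(t)*s+np.sin(t)*np.array([0,0,1]))) for e in(-1,1) for t in a]
        return cv2.convexHull((np.array(P)*64).astype(np.float32))
    f=lambda p:[cv2.pointPolygonTest(h,(float(u*64),float(v*64)),True)/64 for h in [hull(p)] for u,v in pts]
    r=least_squares(f,x0,diff_step=1e-3); return r.x,np.abs(r.fun).max()
E
python3 - <<'E'
from h import *
o=lambda L:[(195+(u+.5)/5-.5,125+(v+.5)/5-.5) for u,v in L]
F=np.array([back("top0",q,0) for q in o([(104,285),(222,239),(318,522),(200,566)])])
S=np.array([back("top0",q,0) for q in o([(133,294),(208,269),(288,507),(216,535)])])
for Q in(F,S):
    e=[np.linalg.norm(Q[i]-Q[i-1]) for i in range(4)]; d=Q[0]+Q[1]-Q[2]-Q[3]
    print("c",Q.mean(0),"edges",np.round(e,4),"yaw",np.arctan2(d[1],d[0]))
pts=o([(297,243),(328,335),(361,432),(377,443),(430,432),(489,392),(456,295),(424,206),(405,196),(340,206)])
p,r=fitcan("top0",pts);print("can",p,r)
u=np.array([np.cos(p[2]),np.sin(p[2])]);w=S.mean(0)[:2]-p[:2];print("along",w@u,"across",w@[-u[1],u[0]])
print("carton",np.array([back("top0",q,.05) for q in o([(443,512),(547,471),(580,547),(477,592)])]),"jar",back("top0",o([(368,90)])[0],.06),monitor.sense()["joints"],monitor.sense()["ee_rot"])
E
```

```text
c [0.52657336 0.24088462 0.        ] edges [0.1669 0.0702 0.1684 0.0684] yaw 0.3315323050941343
c [0.52730216 0.2406992  0.        ] edges [0.1434 0.0438 0.1414 0.042 ] yaw 0.33139885399130753
can [0.56396163 0.1354607  0.31570578] 1.0310417670477061
along -0.002172436265724751 across 0.11141965545708662
carton [[0.45804165 0.1081469  0.05      ]
 [0.47841834 0.0530384  0.05      ]
 [0.43802812 0.03634917 0.05      ]
 [0.41576281 0.09067986 0.05      ]] jar [0.6855333  0.14581792 0.06      ] [-1.57042136e+00  3.13400855e-01  1.49833924e+00 -2.81443093e-07
  1.33098260e+00 -2.23426481e-01] [ 0.4413512   0.55295581 -0.44072693  0.55245703]
```

The canister is confirmed: it measures as parallel to the window and 111 mm off, inside the stated 85–120 mm. The slot edges come out at 142 x 43 mm and the frame at 168 x 69 mm, so the calibration holds. I'll roll it with short strokes on top, with the open fingers spread along its axis, starting with one test stroke.

```bash
cat >> h.py <<'E'
from scipy.spatial.transform import Rotation as Ro
def quat(yaw):
    qs=[]
    for s in(1,-1):
        z=s*np.array([np.cos(yaw),np.sin(yaw),0]);x=np.array([0,0,-1.]);y=np.cross(z,x)
        qs.append(Ro.from_matrix(np.c_[x,y,z]).as_quat())
    return qs
def st(m=""):
    s=monitor.sense();print(m,"t",round(s["clock"],2),"p",np.round(s["position"],4),"F",np.round(s["contact_force"],1))
def stroke(c,yaw,o0,tip,press=3,v=.05):
    """tip starts at offset o0 across the canister centre c, is drawn `tip` m"""
    s=np.array([-np.sin(yaw),np.cos(yaw),0]);c=np.array([c[0],c[1],0])
    a=c+o0*s
    env.movel(a+[0,0,.085],velocity=.15)
    hit=env.movel(a+[0,0,.050],velocity=.02,guard=press)
    st("down %s"%hit)
    z=monitor.sense()["position"][2]
    if not hit: env.movel(a+[0,0,.085]); return
    env.movel(a+[0,0,z]+tip*s,velocity=v); st("drawn")
    env.movel(a+[0,0,.085]+tip*s,velocity=.1)
E
python3 - <<'E'
from h import *
yaw=.325;c=(.564,.1355);s=np.array([-np.sin(yaw),np.cos(yaw),0])
P=np.array([c[0],c[1],.24])-.008*s
q=min(quat(yaw),key=lambda q:np.abs(kinematics.ik(P,q)-np.array(monitor.sense()["joints"])).max())
print(kinematics.ik(P,q))
env.reach(P,q);st()
env.movel([P[0],P[1],.1],velocity=.15)
stroke(c,yaw,-.008,.03)
env.movel([P[0],P[1],.13]+.022*s)
save("wrist","w1");save("top","t1",(195,125,340,250),5);save("scene","s1",(300,120,460,260),4)
E
```

```text
[ 2.04619774e-02  4.31590826e-01  1.30652121e+00 -4.44089210e-16
  1.40348061e+00 -3.04538023e-01]
 t 2.86 p [0.5667 0.1272 0.24  ] F [ 0.1 -0.9  0.2]
down True t 5.42 p [0.5666 0.1278 0.0586] F [-1.3  0.   5. ]
drawn t 6.17 p [0.557  0.1563 0.0588] F [-3.1 -1.   5.3]
```

View pics/s1.png

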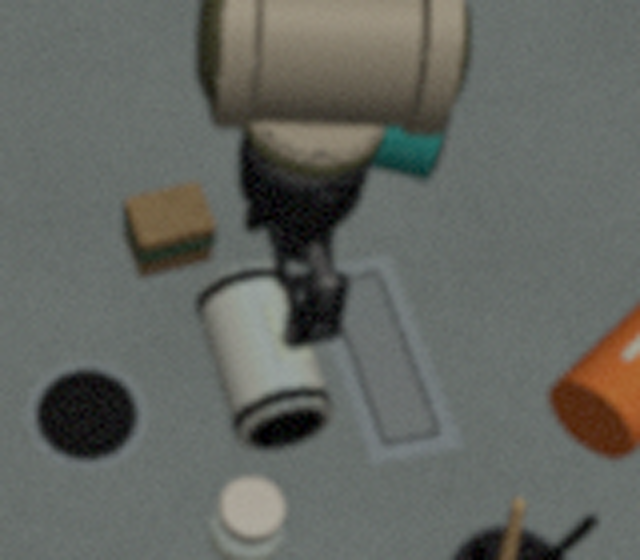

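View pics/w1.png

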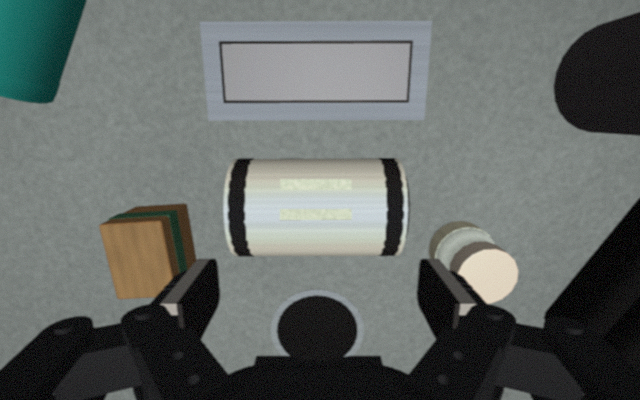

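The wrist picture shows the canister spanning u 223–409, v 158–255, parallel to the slot (221–411, 41–102), with nothing disturbed. I'll measure from this view.

```bash
cat >> h.py <<'E'
def rep(fn,can,slot,x0):
    S=np.array([back(fn,q,0) for q in slot]);d=S[1]+S[2]-S[0]-S[3];w=S.mean(0)[:2];wy=np.arctan2(d[1],d[0])
    if abs(wy)>1.57: wy-=np.sign(wy)*np.pi
    p,r=fitcan(fn,can,x0);u=np.array([np.cos(wy),np.sin(wy)]);e=p[:2]-w
    print("win",w,wy,"size",np.linalg.norm(S[1]-S[0]),np.linalg.norm(S[2]-S[1]),"can",p,"res",r,"can-win along %.4f across %.4f dyaw %.3f"%(e@u,e@[-u[1],u[0]],p[2]-wy));return p
E
python3 - <<'E'
from h import *
rep("w1",[(250,158),(385,158),(250,255),(385,255),(222,200),(409,200)],[(221,42),(411,41),(410,102),(224,102)],(.559,.15,.32))
E
```

```text
win [0.52675671 0.24022064] 0.3262657989276992 size 0.14091341682908246 0.04321308865381963 can [0.55705764 0.14938207 0.3251686 ] res 2.593565837094027 can-win along -0.0004 across -0.0958 dyaw -0.001
```

It rolled 15 mm for a 30 mm stroke, exactly half, with no yaw. Five more strokes of 34 mm each should roll it 85 mm.

```bash
python3 - <<'E'
from h import *
yaw=.3255;c=np.array([.5571,.1494]);s=np.array([-np.sin(yaw),np.cos(yaw)])
for i in range(5):
    stroke(c+.017*i*s,yaw,-.0085,.034)
b=c+.085*s-.045*s
env.movel([b[0],b[1],.15]);st()
save("wrist","w2")
E
```

```text
down True t 8.87 p [0.5599 0.1412 0.0586] F [-1.1 -1.1  5.6]
drawn t 9.69 p [0.549  0.1735 0.0588] F [-3.1 -0.6  5.9]
down True t 11.59 p [0.5544 0.1574 0.0587] F [-1.9 -1.3  4. ]
drawn t 12.42 p [0.5436 0.1897 0.0588] F [-1.5 -0.5  5.7]
down True t 14.32 p [0.549  0.1735 0.0587] F [-1.4 -0.8  4.1]
drawn t 15.14 p [0.5381 0.2058 0.0588] F [-2.2 -1.1  5.2]
down True t 17.04 p [0.5436 0.1896 0.0587] F [-2.3 -0.9  5.2]
drawn t 17.87 p [0.5327 0.2219 0.0589] F [-2.7 -0.5  6.1]
down True t 19.77 p [0.5382 0.2057 0.0588] F [-1.4 -1.   5.1]
drawn t 20.59 p [0.5273 0.2381 0.0589] F [-2.7 -0.2  6. ]
 t 21.71 p [0.5438 0.1875 0.1491] F [-1.   0.2 -0.7]
```

View pics/w2.png

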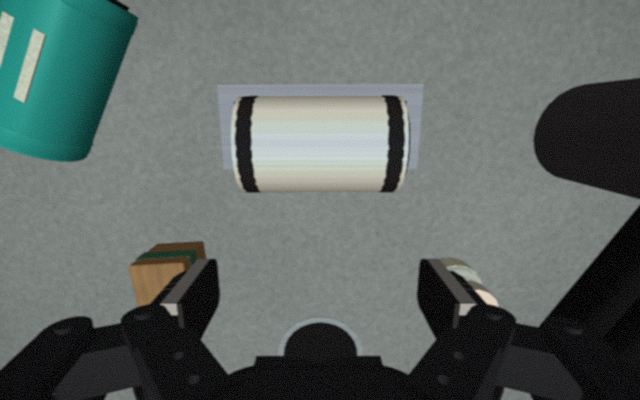

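The canister (u 234–410, v 96–192) is nearly over the frame (217–424, 85–168).

```bash
python3 - <<'E'
from h import *
rep("w2",[(260,96),(385,96),(260,192),(385,192),(233,140),(410,140)],[(217.5,85),(423.5,84),(418,168),(224,168)],(.53,.23,.32))
E
```

```text
win [0.52666115 0.24050953] 0.32695711529204957 size 0.16947329502441325 0.06926563662858154 can [0.53106536 0.22953755 0.32512899] res 4.120993327929925 can-win along 0.0006 across -0.0118 dyaw -0.002
```

About 11 mm remains: 10.8 by dead reckoning and 11.8 by the picture. One last stroke, slower.

```bash
python3 - <<'E'
from h import *
yaw=.3255;c=np.array([.53106,.22954]);s=np.array([-np.sin(yaw),np.cos(yaw)])
stroke(c,yaw,-.0065,.0225,v=.03)
b=c+.011*s-.075*s
env.movel([b[0],b[1],.20]);env.hold(.3);st()
save("wrist","w3")
E
```

```text
down True t 23.62 p [0.5333 0.2234 0.0589] F [-1.9 -0.6  5.6]
drawn t 24.52 p [0.526  0.2449 0.059 ] F [-2.3 -1.1  5.4]
 t 26.32 p [0.5514 0.1691 0.1997] F [-0.1 -1.1 -0.2]
```

View pics/w3.png

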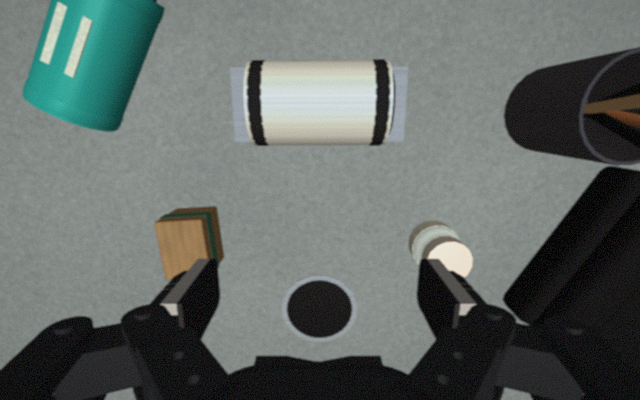

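The canister now covers the slot (u 245–397, v 60–145; frame 231–408, 67–142). I'll measure it, then retract and check with the top camera.

```bash
python3 - <<'E'
from h import *
rep("w3",[(265,60),(375,60),(265,145),(375,145),(245,95),(397,95)],[(231,68),(408,67),(405,142),(235,142)],(.528,.24,.32))
env.movel([.5514,.1691,.24]);env.set_joints([-1.57,.313,1.498,0,1.331,-.223]);st()
save("top","t3",(195,125,340,250),5)
E
```

```text
win [0.52718655 0.23972229] 0.32702191330829977 size 0.16875925699002722 0.0702581110971324 can [0.52829621 0.24064796 0.32448115] res 1.9821368164273656 can-win along 0.0013 across 0.0005 dyaw -0.003
 t 29.62 p [ 0.1173 -0.5116  0.2311] F [-0.1 -0.5 -0.3]
```

View pics/t3.png

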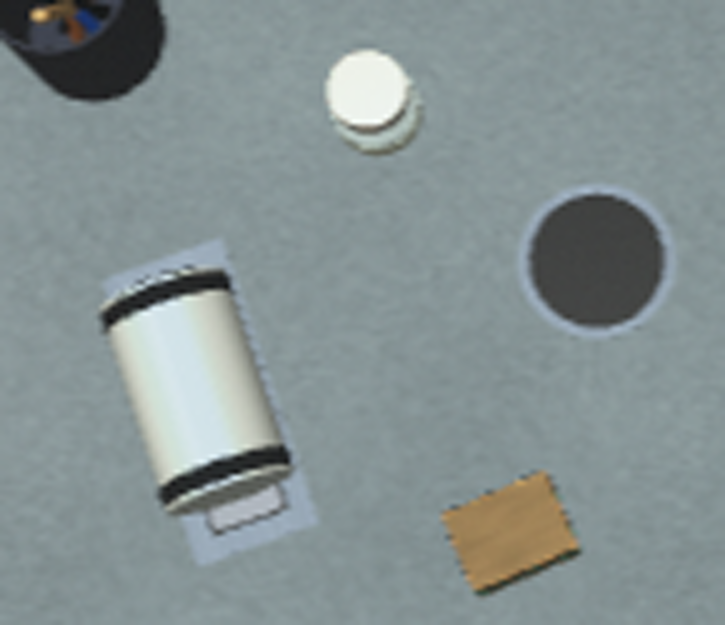

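The top view shows the canister over the frame, with the jar, carton and cup unmoved. A quick fit, then hand in.

```bash
python3 - <<'E'
from h import *
o=lambda L:[(195+(u+.5)/5-.5,125+(v+.5)/5-.5) for u,v in L]
rep("t3",o([(101,315),(131,405),(160,498),(177,514),(230,502),(292,462),(262,370),(231,277),(212,268),(145,276)]),o([(200,566),(104,285),(222,239),(318,522)]),(.528,.24,.32))
a,b=np.load("pics/top0.npz")["im"].astype(int),np.load("pics/t3.npz")["im"].astype(int)
m=(np.abs(a-b).max(2)>40).astype(np.uint8);n,_,s,_=cv2.connectedComponentsWithStats(m)
print([list(x) for x in s[1:] if x[4]>8])
E
```

```text
win [0.52657336 0.24088462] 0.33153230509413434 size 0.16686531397593088 0.07024275905589988 can [0.52805467 0.24140995 0.31282912] res 1.3390012436033607 can-win along 0.0016 across 0.0000 dyaw -0.019
[[np.int32(254), np.int32(165), np.int32(39), np.int32(49), np.int32(1006)], [np.int32(215), np.int32(178), np.int32(39), np.int32(50), np.int32(959)], [np.int32(630), np.int32(360), np.int32(10), np.int32(1), np.int32(10)], [np.int32(599), np.int32(379), np.int32(16), np.int32(1), np.int32(16)]]
```

Both cameras put it within 2 mm of the window centre, and only the canister's own image regions changed.

```bash
python3 -c "
from h import *
print(job.hand_in());st()"
```

```text
the job is handed in; nothing more can be done
None
the job is handed in; nothing more can be done
```

The canister is lying centred along the scanner's glass slot, and the job is handed in. I rolled it about 111 mm across in seven light strokes of 5–6 N, with the open fingertips on its top. It was never gripped, lifted or pushed from low down. I then brought the arm back to its start pose at about 30 s, touching nothing.

- **Position:** the wrist camera puts the canister 1.3 mm along and 0.5 mm across from the window centre. The top camera gives 1.6 mm along and 0.0 mm across.
- **Angle:** the two cameras disagree slightly, at 0.003 rad (wrist) and 0.019 rad (top). The top camera showed nearly the same offset before I moved anything, so I take that as its reading error.
- **Everything else:** comparing the top camera's before and after pictures, nothing else on the counter changed. The only other differences were thin strips of pixels by the arm at the picture's edge.
- **Fit quality:** the canister outline fits left errors of 1–4 pixels. The 4-pixel one was an in-between check, and the position there agreed with the stroke count to 1 mm.

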